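# Pack the tall jar under the cantilever tray of the pantry caddy

## Task

Swing the caddy's cantilever tray up and over until it rests open on its own stop and let go of it. Then lay the tall square jar gently on its side on the worktop, let go, pick it up again lying and lay it flat in the caddy's empty bay, and finally swing the tray back and lower it gently until it is fully home over the jar. Do not let the glass jar topple or drop or the tray fall, and leave the short jar, the tin, the tortilla warmer and the spatula where they are.

Things in the scene. Friction and masses are not known exactly. Their poses are not given: they have to be found in the camera images.
- caddy: Clear polycarbonate tub, fixed, white rim, 270 (its x) by 182 (its y) by 74 mm high; walls 4 mm, floor 5 mm. Origin: centre of its underside on the worktop; x along its length, y to the side where the tray opens, z up. A divider 60 mm high at x = -31 mm parts the narrow bay (-x side, holds a tin) from the empty bay (+x side). Two steel arms on each end, outside, at x = +-138 mm, carry the tray.
- bay (a point): Centre of the floor of the empty bay, (51, 0, 5) mm in the caddy's frame, same axes. The bay measures 160 mm (x) by 174 mm (y) inside; with the tray down it is 69 mm high, so the tall jar fits only lying down. The walls leave room for a hand only straight from above.
- tray_handle (a point): Middle of the white tray's steel handle: a round bar 12 mm thick, 116 mm long, along the caddy's x, on an upright at each end; 134.5 mm above the worktop when the tray is down, 60 mm above the tray's underside, 26 mm above its rim. The tray (270 by 182 by 34 mm, 0.36 kg) covers the whole tub; the arms keep it level, axes parallel to the caddy's.
- tray_arm (a joint): Arm angle q: 0 tray down, 1.833 rad open on its stop. Arms 110 mm long; at 0 they lean 1.134 rad from upright to the caddy's -y, open 0.70 rad to +y. The tray, always level, moves 110*(sin(q-1.134)+0.906) mm along the caddy's y and 110*(cos(q-1.134)-0.423) mm up (open: 171 across, 37 up). Low friction: past upright its weight carries it to the open stop, before that back down.
- jar: The tall jar (see point jar_mid); origin at the centre of its base, z along its axis towards the lid.
- jar_mid (a point): Tall jar: clear glass, square, 58 by 58 mm and 103 mm high, with a round aluminium lid 52 mm across on top; 125 mm high in all, 0.24 to 0.42 kg. Stands free and upright on the worktop. The point is its centre, half-way up (62.5 mm from base and top); z along its axis to the lid, x and y square to its flat sides.
- short_mid (a point): The short jar, which stays where it is: same square section and lid but only 72 mm high. The point is its centre, half-way up.
- tin_mid (a point): Round aluminium tin, 68 mm across, 55 mm high, standing in the caddy's narrow bay; stays there. The point is its centre.
- warmer_mid (a point): Blue round plastic tortilla warmer with lid, 190 mm across, 83 mm high; stays where it is. The point is on its axis, 40 mm up.
- spatula_grip (a point): Orange silicone spatula, 200 mm long, lying on the worktop; stays where it is. The point is on its handle.
Not all that is in view belongs to the job. What is shaped like the jar but pink or purple is not meant.

How it is judged (in metres and radians):
On the way, in this order (a step that is already met when the one before it is completed fails the run):
1. the tray rests open on its stop, let go (value of joint tray_arm above 1.78 rad and contact force between the fingers and anything else below 0.3 N), for 0.2 s.
2. the tall jar lies on its side on the worktop beside the caddy, at rest and let go (angle between jar_mid's own z axis and vertical between 1.5 and 1.64 rad and height (world z) of jar_mid below 0.0315 m and linear speed of jar below 0.03 m/s and contact force between the fingers and jar below 0.2 N), for 0.2 s.
3. the tall jar lies flat in the empty bay, let go, with the tray still open (angle between jar_mid's own z axis and vertical between 1.48 and 1.66 rad and z of jar_mid in the frame of bay below 0.034 m and x of jar_mid in the frame of bay between -0.06 and 0.06 m and y of jar_mid in the frame of bay between -0.065 and 0.065 m and contact force between the fingers and jar below 0.2 N and value of joint tray_arm above 1.7 rad), for 0.2 s.
At the end, for the whole second after the job is handed in: The tray is fully down on the tub (arm angle below 0.04 rad); the tall jar lies flat on the floor of the empty bay (axis within 5 degrees of level), wholly inside it and at rest; the short jar, tin, warmer and spatula are within 20 mm of where they were (value of joint tray_arm below 0.04 rad and angle between jar_mid's own z axis and vertical between 1.48 and 1.66 rad and z of jar_mid in the frame of bay below 0.034 m and x of jar_mid in the frame of bay between -0.06 and 0.06 m and y of jar_mid in the frame of bay between -0.065 and 0.065 m and linear speed of jar below 0.03 m/s); the robot touches nothing.
It fails at once if the tall jar is let topple or drop (moves by itself faster than 0.6 m/s or 6 rad/s while not held) (contact force between the fingers and jar below 0.3 N and (linear speed of jar above 0.6 m/s or angular speed of jar above 6 rad/s)).
It fails at once if the tray is let fall, onto the tub or onto its open stop (its arms swing faster than 4.5 rad/s) (velocity of joint tray_arm above 4.5 rad/s or velocity of joint tray_arm below -4.5 rad/s).
It fails at once if the short jar, tin, warmer or spatula is shifted more than 20 mm (distance of any of short_mid, tin_mid, warmer_mid, spatula_grip from where it was at the start of the episode above 0.02 m).
It also fails if it takes over 72 s, if anything falls off the work surface, if the arm or the gripper's body presses on something with over 40 N, if the wrist force passes 120 N, or if a joint passes its speed limit or range.

## Robot

A 6-joint arm with a two-finger parallel gripper is mounted at the origin on the work surface. World frame = base frame: x ahead of the robot, y to its left, z up, the work surface at z = 0. Lengths are in m, angles in degrees, forces in N, time in s.
With the tool pointing down it reaches from about 0.4 to 0.825 m from the base axis. Payload 7 kg.
Tool frame: the origin (TCP) lies midway between the tips of the shut fingers; the grasp point (between the pads) lies 19 mm behind it; z points along the fingers, y is the line along which they close (so a half turn about z gives the same grasp; the last joint's range is limited). The gripper opens to 88 mm and grips with 3 to 60 N. Pads are 19 mm wide; open, the fingers measure 130 mm over their backs; the gripper's body (78 mm by 193 mm) begins 47 mm behind the grasp point.
Start: joints at [79.933, 20.546, 0.682, 0, -70.136, -16.507], TCP at [0.302, 0.604, 0.227] pointing down, gripper open.
Joint ranges: [-176.03, 176.03], [-82.01, 121.73], [-58.28, 71.71], [-173.87, 95.51], [-174.79, -0.11], [-173.66, 173.66]. Speed limits (degrees/s): [136.94, 136.94, 172.46, 180, 180, 180].

## Interface

Orientations are given as [roll, pitch, yaw] about the fixed x, y, z axes, in that order (R = Rz(yaw) Ry(pitch) Rx(roll)).
In Python, from plant import r gives the robot as it stands.
- The arm moves only by the tool drive_tool, never from a script. Its argument "commands" is a list of rows, each an object of numbers: "hand": the closure, from 0 (fully open) to 1 (shut); "tx", "ty", "tz": the shift along the world's x, y, z scaled (see below); "turn": the turn about the world's z scaled (see below). A call has 1 to 10 rows; each row is the pose to reach, as a shift and turn from the pose commanded when the call began; what a row does not reach only later rows make up. The controller multiplies each number of a shift by 0.6 m and each number of a turn by 90 degrees. A row lasts 1/10 s, in which the tool goes at most 50 mm and 8.59 degrees, less where a joint would pass 70% of its speed; a pose out of reach is approached as far as the arm can. A call with a number of a shift or a turn outside -1 to 1 is refused whole. A call with a gripper value outside its range is refused whole. The fingers move at their own pace and stop on an object; "grip_force" is the grip in N (left out, the last holds). Time passes only in rows, so rows that repeat a pose let the fingers close. It gives the time, the measured TCP pose, the force, the opening and the grip force at its end, in the units of the state.
- r.get_state(): the state, without advancing time (a new reading comes with each control period).
- r.capture(name): name is "scene" or "top"; returns a dict with "frame" (384x512x3 uint8, red, green, blue), "fx", "fy", "cx", "cy" (pixels), "world_from_camera" (4x4, takes a point from camera to world coordinates). Camera axes: x right, y down, z forward; pixel columns grow to the right and rows downward; lengths in m; the calibration is good to about 2 mm. A picture is of the moment at which its call begins. There is no depth.
- r.close_job(): hands the job in; it is judged then, once.
Trained networks look in the newest picture that a camera, given by its name, has taken for a name from the list of things; names that differ only in an ending like _2 or _b are one class to them, and where a whole thing is asked for, a point or a joint stands for the part that bears it (a point fixed in the world has none). Each returns a list of dicts, best first, with "score" (0 to 1); they miss things now and then, are a little off and sometimes report something else, mostly with a low value. They report only what shows in the picture. A call takes as long as a camera call. They do not tell look-alikes from the thing itself.
- r.trace(label, camera): "pixels" (384x512 bool, what is visible of it) and "extent" ([left, top, right, bottom] in pixels, round what is visible of it).
The state is a dict: "time_s": time; "joints": joint angles; "qd": joint speeds; "joint_torque": joint torques, N m; "tcp_pos": TCP position; "eef_rot": TCP orientation; "contact_force": force on the tool from outside, world axes, zero at the start; "moment": the same for the moment, N m; "gripper_width": finger opening in m; "gripper_force": force on a finger pad.
Only numpy, scipy, OpenCV 4.12 (cv2) and the standard library are available. Lean on these libraries where they do the work, as an engineer would, in place of code of your own. Each camera call takes 0.05 s, during which the arm holds its last target. There are 200 camera calls.

## Working session

There is one attempt and no reset: what is moved stays moved. The work goes in short steps, Python scripts to look and compute and a tool call to move; the robot and the scene stay as the last step left them, time stands still between calls to the robot, and variables do not carry over. Pictures are saved under pics/ and viewed, at most 10 in all, crops included, and the job is handed in when it is done.

Besides the shell and the picture viewer there is one more tool, called as name([rows], argument=value, ...), one row to a line, values as JSON. drive_tool: Moves the arm, as the interface text tells. Its arguments: {"type":"object","properties":{"commands":{"type":"array"},"grip_force":{"type":"number"}},"required":["commands"]}

```bash
mkdir -p pics; ls; cat > h.py <<'E'
import numpy as np, cv2
from plant import r
def cap(n,f=None):
    c=r.capture(n)
    if f: cv2.imwrite('pics/'+f,c['frame'][:,:,::-1])
    return c
def proj(c,P):
    T=np.linalg.inv(c['world_from_camera']); p=np.atleast_2d(P)@T[:3,:3].T+T[:3,3]
    return np.c_[c['fx']*p[:,0]/p[:,2]+c['cx'],c['fy']*p[:,1]/p[:,2]+c['cy']]
def onz(c,uv,z):
    uv=np.atleast_2d(uv); d=np.c_[(uv[:,0]-c['cx'])/c['fx'],(uv[:,1]-c['cy'])/c['fy'],np.ones(len(uv))]@c['world_from_camera'][:3,:3].T
    o=c['world_from_camera'][:3,3]; return o+d*((z-o[2])/d[:,2])[:,None]
E
python3 - <<'E'
from h import *
for n in ['scene','top']:
    c=cap(n,n+'0.png'); print(n,c['world_from_camera'].round(3).tolist(),c['fx'],c['cx'],c['cy'])
    for l in ['caddy','tray_handle','jar','short_mid','tin_mid','warmer_mid','spatula_grip']:
        for d in r.trace(l,n): print(l,round(d['score'],2),d['extent'])
s=r.get_state(); print(s['time_s'],s['tcp_pos'],s['eef_rot'],s['gripper_width'])
E
```

```text
pics
scene [[0.805, 0.445, -0.391, 1.031], [0.593, -0.607, 0.529, -0.799], [-0.002, -0.658, -0.753, 1.005], [0.0, 0.0, 0.0, 1.0]] 390.57617766431133 262.74309226825653 190.93905562599195
caddy 0.68 [262.0, 105.7, 356.7, 182.6]
tray_handle 0.73 [260.9, 107.0, 352.5, 169.3]
jar 0.93 [170.4, 161.1, 201.7, 202.8]
jar 0.77 [179.6, 254.8, 207.0, 297.4]
jar 0.64 [245.7, 242.4, 267.7, 282.9]
jar 0.62 [210.7, 219.3, 238.1, 260.9]
short_mid 0.95 [228.7, 176.1, 246.8, 202.6]
warmer_mid 0.95 [115.1, 213.7, 182.4, 275.0]
spatula_grip 0.57 [279.0, 225.1, 341.8, 258.3]
top [[0.006, -0.998, 0.069, 0.485], [-1.0, -0.008, -0.027, -0.139], [0.028, -0.069, -0.997, 1.285], [0.0, 0.0, 0.0, 1.0]] 423.22691913187606 245.1600453815372 185.18516513621873
caddy 0.93 [92.9, 146.9, 170.5, 249.7]
tray_handle 0.86 [93.3, 151.2, 168.2, 249.4]
jar 0.92 [293.6, 174.8, 318.7, 196.5]
jar 0.92 [264.8, 257.9, 284.5, 288.9]
jar 0.83 [340.9, 169.5, 374.6, 199.0]
jar 0.78 [296.1, 133.6, 327.1, 166.5]
short_mid 0.73 [224.2, 212.3, 252.9, 237.3]
short_mid 0.42 [317.1, 217.5, 380.6, 282.6]
warmer_mid 0.81 [318.3, 218.6, 382.0, 283.4]
warmer_mid 0.15 [293.6, 173.8, 322.5, 197.5]
spatula_grip 0.66 [241.4, 96.3, 259.9, 163.2]
0.8 [0.30193742 0.6036566  0.22657504] [ 1.79998463e+02  7.48078335e-04 -2.65734249e+01] 0.0877239882974891
```

View pics/scene0.png

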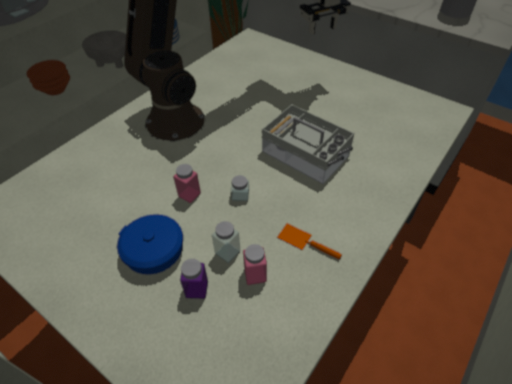

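View pics/top0.png

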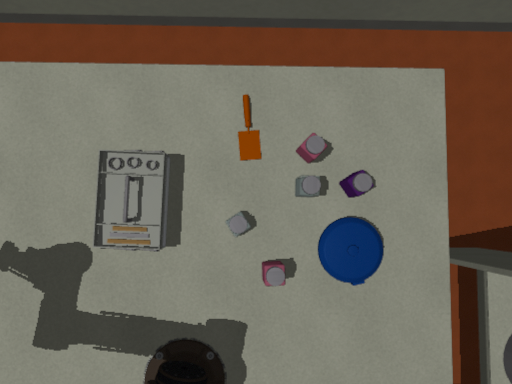

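The clear glass jars are at scene (226,242)/top (308,186), which is the tall one, and scene (240,189)/top (238,224), which is the short one. The others are pink (scene 187,183 and 255,264) and purple (194,278), so they are decoys. The caddy is at top (131,200). I'll make one enlarged crop to confirm the jar and the caddy's orientation.

```bash
python3 - <<'E'
import cv2,numpy as np
a=cv2.imread('pics/scene0.png');b=cv2.imread('pics/top0.png')
f=lambda i,x,y,w,h:cv2.convertScaleAbs(cv2.resize(i[y:y+h,x:x+w],(400,300),interpolation=cv2.INTER_CUBIC),alpha=1.6)
cv2.imwrite('pics/crop0.png',np.vstack([np.hstack([f(a,250,97,120,90),f(b,75,145,140,105)]),np.hstack([f(a,170,165,112,84+20),f(b,220,125,120,110)])]))
E
```

```text
(no output)
```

View pics/crop0.png

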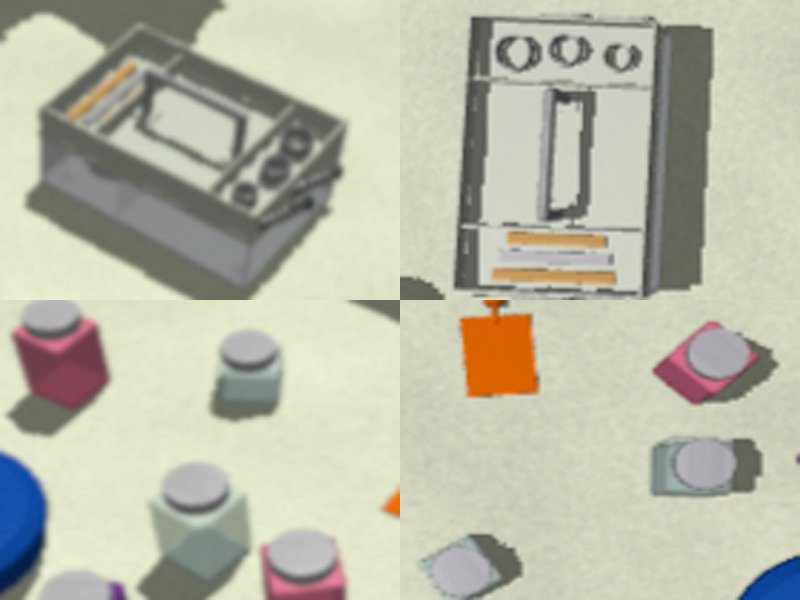

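The crop confirms the tall clear jar (bottom-left panel, centre about (200,520)) and the short one behind it. The arms on the caddy's world +X end drop towards +Y. That means the tray leans to -Y and opens towards +Y, so caddy x ≈ world X and the narrow bay is at the -X end. Next I'll fit the poses to both masks.

```bash
cat > fit.py <<'E'
from h import *
from scipy.optimize import minimize
def hull(c,P):
    m=np.zeros((384*4,512*4),np.uint8); h=cv2.convexHull((proj(c,P)*4+2).astype(np.float32)).astype(np.int32)
    cv2.fillConvexPoly(m,h,1); return cv2.resize(m.astype(np.float32),(512,384),interpolation=cv2.INTER_AREA)
def masks(l,approx):
    out=[]
    for n in ['scene','top']:
        c=cap(n); p=proj(c,approx)[0]
        D=[d for d in r.trace(l,n)]
        D.sort(key=lambda d:np.hypot((d['extent'][0]+d['extent'][2])/2-p[0],(d['extent'][1]+d['extent'][3])/2-p[1]))
        if D: out.append((c,D[0]['pixels'].astype(np.float32)))
    return out
def fit(shape,ms,x0):
    def cost(x):
        R=np.array([[np.cos(x[2]),-np.sin(x[2])],[np.sin(x[2]),np.cos(x[2])]])
        P=shape.copy(); P[:,:2]=shape[:,:2]@R.T+x[:2]
        t=0
        for c,m in ms:
            h=hull(c,P); t+=1-np.minimum(h,m).sum()/np.maximum(h,m).sum()
        return t
    best=None
    for a in x0[2]:
        s=np.array([x0[0],x0[1],a]); q=minimize(cost,s,method='Nelder-Mead',options=dict(initial_simplex=np.vstack([s,s+[.02,0,0],s+[0,.02,0],s+[0,0,.15]]),xatol=1e-4,fatol=1e-4))
        if best is None or q.fun<best.fun: best=q
    return best
def box(a,b,z0,z1): return np.array([[x,y,z] for x in(-a/2,a/2) for y in(-b/2,b/2) for z in(z0,z1)])
t=np.linspace(0,6.28,32); lid=np.vstack([np.c_[.026*np.cos(t),.026*np.sin(t),0*t+z] for z in(.104,.125)])
JAR=np.vstack([box(.058,.058,0,.103),lid])
E
python3 - <<'E'
from fit import *
c=cap('top')
px=lambda u,v:(75+(u-400)*.35,145+v*.35)
print('tray corners',onz(c,[px(475,17),px(658,22),px(645,298),px(458,290)],.1085).round(3).tolist())
print('handle ends',onz(c,[px(548,90),px(545,218)],.1405).round(3).tolist())
jl=onz(c,[312,185.5],.125)[0]; sl=onz(c,[220+61*.3*1.0,125+272*.3667],.072)[0]; print('lids',jl,sl)
q=fit(JAR,masks('jar',[jl[0],jl[1],.06]),(jl[0],jl[1],[-.3,.0,.3])); print('jar',q.x,q.fun)
ctr=onz(c,[131,200],.1)[0]
q=fit(box(.27,.182,0,.1085),masks('caddy',ctr),(ctr[0],ctr[1],[0,.1,-.1])); print('caddy',q.x,q.fun)
E
```

```text
tray corners [[0.659, 0.229, 0.109], [0.656, 0.052, 0.109], [0.388, 0.059, 0.109], [0.395, 0.237, 0.109]]
handle ends [[0.585, 0.148, 0.141], [0.465, 0.148, 0.141]]
lids [ 0.56601138 -0.35591838  0.125     ] [ 0.45576383 -0.15378965  0.072     ]
jar [ 0.56656408 -0.35348764 -0.003117  ] 0.20079118013381958
caddy [ 0.52429171  0.15113922 -0.03281536] 0.055320799350738525
```

drive_tool([
  {"tx": 0.3717,"ty": -0.76,"tz": 0,"turn": 0.277,"hand": 0},
  {"tx": 0.3717,"ty": -0.76,"tz": 0,"turn": 0.277,"hand": 0},
  {"tx": 0.3717,"ty": -0.76,"tz": 0,"turn": 0.277,"hand": 0},
  {"tx": 0.3717,"ty": -0.76,"tz": 0,"turn": 0.277,"hand": 0},
  {"tx": 0.3717,"ty": -0.76,"tz": 0,"turn": 0.277,"hand": 0},
  {"tx": 0.3717,"ty": -0.76,"tz": 0,"turn": 0.277,"hand": 0},
  {"tx": 0.3717,"ty": -0.76,"tz": 0,"turn": 0.277,"hand": 0},
  {"tx": 0.3717,"ty": -0.76,"tz": 0,"turn": 0.277,"hand": 0},
  {"tx": 0.3717,"ty": -0.76,"tz": 0,"turn": 0.277,"hand": 0},
  {"tx": 0.3717,"ty": -0.76,"tz": 0,"turn": 0.277,"hand": 0},
], grip_force=15)

```text
time_s: 2.25
tcp_pos: [0.5222, 0.1527, 0.227]
eef_rot: [-180.0, -0.0, -1.6]
contact_force: [-0.0, 0.6, -0.7]
gripper_width: 0.0876
gripper_force: 0.0
```

drive_tool([
  {"tz": -0.06,"hand": 0},
  {"tz": -0.12,"hand": 0},
  {"tz": -0.17,"hand": 0},
  {"tz": -0.185,"hand": 0},
  {"tz": -0.185,"hand": 0.3},
  {"tz": -0.185,"hand": 0.6},
  {"tz": -0.185,"hand": 0.8},
  {"tz": -0.185,"hand": 1},
  {"tz": -0.185,"hand": 1},
  {"tz": -0.185,"hand": 1},
])

```text
invalid input
```

drive_tool([
  {"tx": 0,"ty": 0,"tz": -0.06,"turn": 0,"hand": 0},
  {"tx": 0,"ty": 0,"tz": -0.12,"turn": 0,"hand": 0},
  {"tx": 0,"ty": 0,"tz": -0.17,"turn": 0,"hand": 0},
  {"tx": 0,"ty": 0,"tz": -0.185,"turn": 0,"hand": 0},
  {"tx": 0,"ty": 0,"tz": -0.185,"turn": 0,"hand": 0.3},
  {"tx": 0,"ty": 0,"tz": -0.185,"turn": 0,"hand": 0.6},
  {"tx": 0,"ty": 0,"tz": -0.185,"turn": 0,"hand": 0.8},
  {"tx": 0,"ty": 0,"tz": -0.185,"turn": 0,"hand": 1},
  {"tx": 0,"ty": 0,"tz": -0.185,"turn": 0,"hand": 1},
  {"tx": 0,"ty": 0,"tz": -0.185,"turn": 0,"hand": 1},
], grip_force=15)

```text
time_s: 3.25
tcp_pos: [0.5218, 0.1547, 0.1161]
eef_rot: [-180.0, -0.0, -1.6]
contact_force: [-0.7, -0.4, -0.6]
gripper_width: 0.0454
gripper_force: 0.0
```

drive_tool([
  {"tx": 0.005,"ty": -0.011,"tz": 0,"turn": 0,"hand": 0.6},
  {"tx": 0.005,"ty": -0.011,"tz": 0,"turn": 0,"hand": 0.8},
  {"tx": 0.005,"ty": -0.011,"tz": 0,"turn": 0,"hand": 1},
  {"tx": 0.005,"ty": -0.011,"tz": 0,"turn": 0,"hand": 1},
  {"tx": 0.005,"ty": -0.011,"tz": 0,"turn": 0,"hand": 1},
  {"tx": 0.005,"ty": -0.011,"tz": 0,"turn": 0,"hand": 1},
  {"tx": 0.005,"ty": -0.011,"tz": 0,"turn": 0,"hand": 1},
  {"tx": 0.005,"ty": -0.011,"tz": 0,"turn": 0,"hand": 1},
], grip_force=15)

```text
time_s: 4.05
tcp_pos: [0.525, 0.1507, 0.1156]
eef_rot: [-179.8, -0.1, -1.6]
contact_force: [-2.3, 11.6, -1.8]
gripper_width: 0.0115
gripper_force: 15.0
```

drive_tool([
  {"tx": 0,"ty": 0.012,"tz": 0.016,"turn": 0,"hand": 1},
  {"tx": 0.0005,"ty": 0.0235,"tz": 0.0315,"turn": 0,"hand": 1},
  {"tx": 0.001,"ty": 0.035,"tz": 0.0457,"turn": 0,"hand": 1},
  {"tx": 0.0013,"ty": 0.048,"tz": 0.0585,"turn": 0,"hand": 1},
  {"tx": 0.0017,"ty": 0.0625,"tz": 0.07,"turn": 0,"hand": 1},
  {"tx": 0.0022,"ty": 0.078,"tz": 0.08,"turn": 0,"hand": 1},
  {"tx": 0.0027,"ty": 0.094,"tz": 0.0887,"turn": 0,"hand": 1},
  {"tx": 0.0032,"ty": 0.111,"tz": 0.0957,"turn": 0,"hand": 1},
  {"tx": 0.0037,"ty": 0.1285,"tz": 0.1008,"turn": 0,"hand": 1},
  {"tx": 0.0043,"ty": 0.1467,"tz": 0.1042,"turn": 0,"hand": 1},
])

```text
time_s: 5.05
tcp_pos: [0.5275, 0.2368, 0.1783]
eef_rot: [180.0, -0.0, -1.6]
contact_force: [6.6, -1.0, -8.5]
gripper_width: 0.0114
gripper_force: 15.0
```

drive_tool([
  {"tx": 0.0005,"ty": 0.0182,"tz": 0.0015,"turn": 0,"hand": 1},
  {"tx": 0.001,"ty": 0.0365,"tz": 0.0012,"turn": 0,"hand": 1},
  {"tx": 0.0016,"ty": 0.0547,"tz": -0.001,"turn": 0,"hand": 1},
  {"tx": 0.002,"ty": 0.0727,"tz": -0.0048,"turn": 0,"hand": 1},
  {"tx": 0.0026,"ty": 0.09,"tz": -0.0105,"turn": 0,"hand": 1},
  {"tx": 0.003,"ty": 0.1068,"tz": -0.018,"turn": 0,"hand": 1},
  {"tx": 0.0035,"ty": 0.1227,"tz": -0.027,"turn": 0,"hand": 1},
  {"tx": 0.004,"ty": 0.1377,"tz": -0.0377,"turn": 0,"hand": 1},
  {"tx": 0.0042,"ty": 0.1423,"tz": -0.0413,"turn": 0,"hand": 1},
  {"tx": 0.0042,"ty": 0.1423,"tz": -0.0413,"turn": 0,"hand": 1},
])

```text
time_s: 6.05
tcp_pos: [0.5302, 0.3213, 0.1533]
eef_rot: [179.9, -0.0, -1.6]
contact_force: [7.0, -2.5, -5.0]
gripper_width: 0.0113
gripper_force: 15.0
```

drive_tool([
  {"tx": 0,"ty": 0,"tz": -0.003,"turn": 0,"hand": 0.8},
  {"tx": 0,"ty": 0,"tz": -0.003,"turn": 0,"hand": 0.5},
  {"tx": 0,"ty": 0,"tz": -0.003,"turn": 0,"hand": 0.3},
  {"tx": 0,"ty": 0,"tz": -0.003,"turn": 0,"hand": 0.3},
  {"tx": 0,"ty": 0,"tz": -0.003,"turn": 0,"hand": 0.3},
  {"tx": 0,"ty": 0,"tz": 0.05,"turn": 0,"hand": 0.3},
  {"tx": 0,"ty": 0,"tz": 0.12,"turn": 0,"hand": 0.2},
  {"tx": 0,"ty": 0,"tz": 0.15,"turn": 0,"hand": 0},
  {"tx": 0,"ty": 0,"tz": 0.15,"turn": 0,"hand": 0},
  {"tx": 0,"ty": 0,"tz": 0.15,"turn": 0,"hand": 0},
])

```text
time_s: 7.05
tcp_pos: [0.5295, 0.3213, 0.2435]
eef_rot: [-180.0, -0.0, -1.7]
contact_force: [0.6, -0.4, -0.9]
gripper_width: 0.0835
gripper_force: 0.0
```

```bash
python3 - <<'E'
from fit import *
c=cap('top');b=cap('scene')
f=lambda i,x,y,w,h:cv2.convertScaleAbs(cv2.resize(i[y:y+h,x:x+w,::-1],(400,300),interpolation=cv2.INTER_CUBIC),alpha=1.6)
cv2.imwrite('pics/c1.png',np.vstack([np.hstack([f(b['frame'],230,70,160,120),f(c['frame'],30,145,140,105)]),np.hstack([f(b['frame'],190,200,80,60+20),f(c['frame'],280,160,60,45)])]))
sc=[0.4558,-.1538,.036]
SH=box(.058,.058,0,.05); t2=lid.copy(); t2[:,2]-=.053; SH=np.vstack([SH,t2])
for l,s,p in [('jar',JAR,[.5662,-.354,.06]),('short_mid',SH,sc)]:
    q=fit(s,masks(l,p),(p[0],p[1],[-.5,-.2,.0,.2,.5])); print(l,q.x,q.fun)
E
```

```text
jar [ 0.56849513 -0.35343336 -0.04431393] 0.20165103673934937
short_mid [ 0.45625776 -0.1525323  -0.95732911] 0.1872272491455078
```

View pics/c1.png

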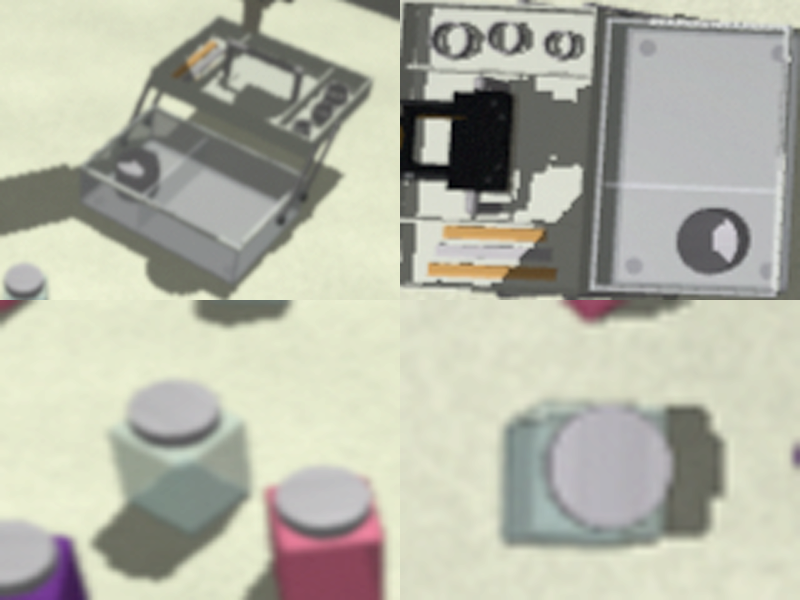

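The tray rests open and the tin is at the -X end. The jar is upright at about (0.567, -0.354), nearly square to the tool.

drive_tool([
  {"tx": 0.0613,"ty": -0.083,"tz": 0,"turn": 0,"hand": 0},
  {"tx": 0.0613,"ty": -0.166,"tz": 0,"turn": 0,"hand": 0},
  {"tx": 0.0613,"ty": -0.249,"tz": 0,"turn": 0,"hand": 0},
  {"tx": 0.0613,"ty": -0.332,"tz": 0,"turn": 0,"hand": 0},
  {"tx": 0.0613,"ty": -0.41,"tz": 0,"turn": 0,"hand": 0},
  {"tx": 0.0613,"ty": -0.49,"tz": 0,"turn": 0,"hand": 0},
  {"tx": 0.0613,"ty": -0.57,"tz": 0,"turn": 0,"hand": 0},
  {"tx": 0.0613,"ty": -0.65,"tz": 0,"turn": 0,"hand": 0},
  {"tx": 0.0613,"ty": -0.73,"tz": 0,"turn": 0,"hand": 0},
  {"tx": 0.0613,"ty": -0.8,"tz": 0,"turn": 0,"hand": 0},
])

```text
time_s: 8.55
tcp_pos: [0.5661, -0.161, 0.2435]
eef_rot: [180.0, -0.0, -1.7]
contact_force: [0.5, -0.3, -0.1]
gripper_width: 0.0877
gripper_force: 0.0
```

drive_tool([
  {"tx": 0,"ty": -0.083,"tz": 0,"turn": -0.008,"hand": 0},
  {"tx": 0,"ty": -0.166,"tz": 0,"turn": -0.008,"hand": 0},
  {"tx": 0,"ty": -0.249,"tz": 0,"turn": -0.008,"hand": 0},
  {"tx": 0,"ty": -0.325,"tz": 0,"turn": -0.008,"hand": 0},
  {"tx": 0,"ty": -0.325,"tz": 0,"turn": -0.008,"hand": 0},
  {"tx": 0,"ty": -0.325,"tz": 0,"turn": -0.008,"hand": 0},
  {"tx": 0,"ty": -0.325,"tz": -0.03,"turn": -0.008,"hand": 0},
])

```text
time_s: 9.25
tcp_pos: [0.5678, -0.3539, 0.2276]
eef_rot: [179.9, -0.2, -2.3]
contact_force: [2.1, 0.0, -0.9]
gripper_width: 0.0878
gripper_force: 0.0
```

drive_tool([
  {"tx": 0,"ty": 0,"tz": -0.06,"turn": 0,"hand": 0},
  {"tx": 0,"ty": 0,"tz": -0.12,"turn": 0,"hand": 0},
  {"tx": 0,"ty": 0,"tz": -0.18,"turn": 0,"hand": 0},
  {"tx": 0,"ty": 0,"tz": -0.23,"turn": 0,"hand": 0},
  {"tx": 0,"ty": 0,"tz": -0.254,"turn": 0,"hand": 0},
  {"tx": 0,"ty": 0,"tz": -0.254,"turn": 0,"hand": 0.15},
  {"tx": 0,"ty": 0,"tz": -0.254,"turn": 0,"hand": 0.22},
  {"tx": 0,"ty": 0,"tz": -0.254,"turn": 0,"hand": 0.26},
  {"tx": 0,"ty": 0,"tz": -0.254,"turn": 0,"hand": 0.3},
  {"tx": 0,"ty": 0,"tz": -0.254,"turn": 0,"hand": 0.33},
], grip_force=15)

```text
time_s: 10.25
tcp_pos: [0.567, -0.3539, 0.0741]
eef_rot: [180.0, -0.1, -2.4]
contact_force: [0.2, -0.3, -1.0]
gripper_width: 0.0599
gripper_force: 0.0
```

drive_tool([
  {"tx": 0,"ty": 0,"tz": 0,"turn": 0,"hand": 0.5},
  {"tx": 0,"ty": 0,"tz": 0,"turn": 0,"hand": 1},
  {"tx": 0,"ty": 0,"tz": 0,"turn": 0,"hand": 1},
  {"tx": 0,"ty": 0,"tz": 0,"turn": 0,"hand": 1},
  {"tx": 0,"ty": 0,"tz": 0,"turn": 0,"hand": 1},
], grip_force=20)

```text
time_s: 10.75
tcp_pos: [0.5669, -0.3538, 0.0738]
eef_rot: [180.0, -0.1, -2.4]
contact_force: [-1.1, 2.2, 6.0]
gripper_width: 0.0579
gripper_force: 20.0
```

drive_tool([
  {"tx": 0,"ty": 0,"tz": 0.03,"turn": 0,"hand": 1},
  {"tx": 0,"ty": 0,"tz": 0.08,"turn": 0,"hand": 1},
  {"tx": 0,"ty": 0.02,"tz": 0.13,"turn": 0,"hand": 1},
  {"tx": -0.01,"ty": 0.06,"tz": 0.16,"turn": 0,"hand": 1},
  {"tx": -0.02,"ty": 0.11,"tz": 0.17,"turn": 0,"hand": 1},
  {"tx": -0.035,"ty": 0.16,"tz": 0.17,"turn": 0,"hand": 1},
  {"tx": -0.05,"ty": 0.22,"tz": 0.17,"turn": 0,"hand": 1},
  {"tx": -0.06,"ty": 0.28,"tz": 0.17,"turn": 0,"hand": 1},
  {"tx": -0.075,"ty": 0.34,"tz": 0.17,"turn": 0,"hand": 1},
  {"tx": -0.085,"ty": 0.4,"tz": 0.17,"turn": 0,"hand": 1},
])

```text
time_s: 11.75
tcp_pos: [0.5141, -0.1124, 0.1742]
eef_rot: [-180.0, 0.1, -2.4]
contact_force: [0.5, -0.2, -2.8]
gripper_width: 0.0578
gripper_force: 20.0
```

drive_tool([
  {"tx": -0.015,"ty": 0.05,"tz": 0,"turn": 0,"hand": 1},
  {"tx": -0.022,"ty": 0.085,"tz": -0.01,"turn": 0,"hand": 1},
  {"tx": -0.0267,"ty": 0.1,"tz": -0.04,"turn": 0,"hand": 1},
  {"tx": -0.0267,"ty": 0.1067,"tz": -0.08,"turn": 0,"hand": 1},
  {"tx": -0.0267,"ty": 0.1067,"tz": -0.12,"turn": 0,"hand": 1},
  {"tx": -0.0267,"ty": 0.1067,"tz": -0.145,"turn": 0,"hand": 1},
  {"tx": -0.0267,"ty": 0.1067,"tz": -0.16,"turn": 0,"hand": 1},
  {"tx": -0.0267,"ty": 0.1067,"tz": -0.168,"turn": 0,"hand": 1},
  {"tx": -0.0267,"ty": 0.1067,"tz": -0.168,"turn": 0,"hand": 1},
])

```text
time_s: 12.65
tcp_pos: [0.4997, -0.0497, 0.0742]
eef_rot: [180.0, 0.0, -2.4]
contact_force: [0.1, -0.3, -3.2]
gripper_width: 0.0578
gripper_force: 20.0
```

```bash
python3 - <<'E'
from h import *
b=cap('scene');c=cap('top')
f=lambda i,x,y,w,h:cv2.convertScaleAbs(cv2.resize(i[y:y+h,x:x+w,::-1],(400,300),interpolation=cv2.INTER_CUBIC),alpha=1.6)
cv2.imwrite('pics/c2.png',np.hstack([f(b['frame'],190,90,160,120),f(c['frame'],130,130,160,120)]))
s=r.get_state();print(s['time_s'],s['contact_force'],s['tcp_pos'])
E
```

```text
12.75 [ 0.25618466 -0.22514138 -3.86746425] [ 0.4998852  -0.04967362  0.07451632]
```

View pics/c2.png

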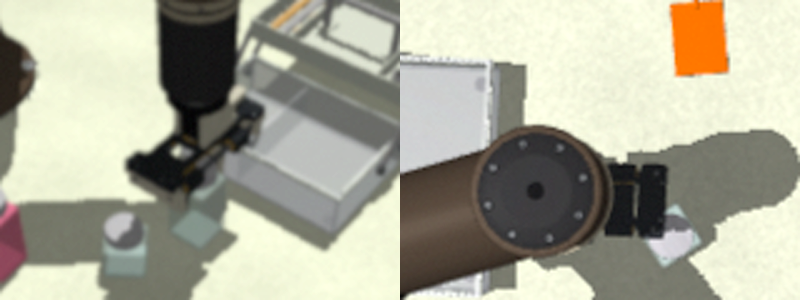

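drive_tool([
  {"tx": 0,"ty": 0,"tz": -0.0025,"turn": 0,"hand": 1},
  {"tx": 0.01,"ty": -0.0004,"tz": 0,"turn": 0,"hand": 1},
  {"tx": 0.0207,"ty": -0.0009,"tz": 0.0025,"turn": 0,"hand": 1},
  {"tx": 0.0312,"ty": -0.0013,"tz": 0.0038,"turn": 0,"hand": 1},
  {"tx": 0.0417,"ty": -0.0018,"tz": 0.0047,"turn": 0,"hand": 1},
], grip_force=8)

```text
time_s: 13.25
tcp_pos: [0.5253, -0.0508, 0.077]
eef_rot: [-180.0, -0.0, -2.4]
contact_force: [-0.5, -0.5, -3.5]
gripper_width: 0.0579
gripper_force: 8.0
```

```bash
python3 - <<'E'
from h import *
b=cap('scene');c=cap('top')
f=lambda i,x,y,w,h:cv2.convertScaleAbs(cv2.resize(i[y:y+h,x:x+w,::-1],(400,300),interpolation=cv2.INTER_CUBIC),alpha=1.6)
cv2.imwrite('pics/c3.png',np.hstack([f(b['frame'],210,120,120,90),f(c['frame'],170,160,120,90)]))
s=r.get_state();print(s['time_s'],s['contact_force'],s['tcp_pos'],s['gripper_width'],s['gripper_force'])
E
```

```text
13.35 [-0.16004773  0.11762523 -2.64415703] [ 0.52564063 -0.05077142  0.07685045] 0.05799812087269333 7.995492517948151
```

View pics/c3.png

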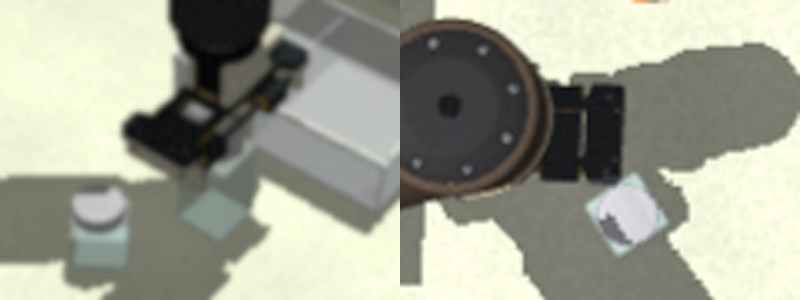

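drive_tool([
  {"tx": 0,"ty": 0,"tz": -0.004,"turn": 0,"hand": 1},
  {"tx": 0,"ty": 0,"tz": -0.0075,"turn": 0,"hand": 1},
  {"tx": 0,"ty": 0,"tz": -0.0075,"turn": 0,"hand": 1},
], grip_force=4)

```text
time_s: 13.65
tcp_pos: [0.5243, -0.0508, 0.0722]
eef_rot: [180.0, 0.0, -2.4]
contact_force: [0.2, -0.9, -2.0]
gripper_width: 0.0579
gripper_force: 4.0
```

drive_tool([
  {"tx": 0,"ty": 0,"tz": -0.0025,"turn": 0,"hand": 1},
  {"tx": 0,"ty": 0,"tz": -0.005,"turn": 0,"hand": 1},
  {"tx": 0,"ty": 0,"tz": -0.005,"turn": 0,"hand": 1},
])

```text
time_s: 13.95
tcp_pos: [0.5251, -0.0508, 0.07]
eef_rot: [180.0, -0.1, -2.3]
contact_force: [0.8, -0.4, 3.3]
gripper_width: 0.058
gripper_force: 4.0
```

drive_tool([
  {"tx": 0.005,"ty": -0.0002,"tz": 0,"turn": 0,"hand": 1},
  {"tx": 0.01,"ty": -0.0004,"tz": 0.001,"turn": 0,"hand": 1},
  {"tx": 0.015,"ty": -0.0006,"tz": 0.0022,"turn": 0,"hand": 1},
  {"tx": 0.02,"ty": -0.0008,"tz": 0.0033,"turn": 0,"hand": 1},
  {"tx": 0.025,"ty": -0.001,"tz": 0.0042,"turn": 0,"hand": 1},
  {"tx": 0.03,"ty": -0.0013,"tz": 0.0048,"turn": 0,"hand": 1},
  {"tx": 0.04,"ty": -0.0017,"tz": 0.0058,"turn": 0,"hand": 1},
])

```text
time_s: 14.65
tcp_pos: [0.5485, -0.0517, 0.0727]
eef_rot: [-180.0, 0.0, -2.4]
contact_force: [-0.5, 0.7, -1.1]
gripper_width: 0.058
gripper_force: 4.0
```

```bash
python3 - <<'E'
from h import *
b=cap('scene');c=cap('top')
f=lambda i,x,y,w,h:cv2.convertScaleAbs(cv2.resize(i[y:y+h,x:x+w,::-1],(400,300),interpolation=cv2.INTER_CUBIC),alpha=1.6)
cv2.imwrite('pics/c4.png',np.hstack([f(b['frame'],220,130,80,60),f(c['frame'],190,160,80,60)]))
s=r.get_state();print(s['time_s'],s['contact_force'],s['moment'],s['tcp_pos'],s['gripper_width'],s['gripper_force'])
for u in [(0,0,0)]:
  o=s['tcp_pos']*[1,1,0]
  print(proj(b,o+JAR if False else o), proj(b,o+[-.029,0,0]),proj(c,o))
E
```

```text
14.75 [-0.33194814  0.88705181 -1.23875775] [ 0.07913576 -0.0838142   0.0069318 ] [ 0.54964963 -0.0517292   0.07278927] 0.05810279689235834 3.999856933951378
[[279.3437609 189.0148474]] [[272.45894525 185.30044885]] [[204.59152598 192.91910464]]
```

View pics/c4.png

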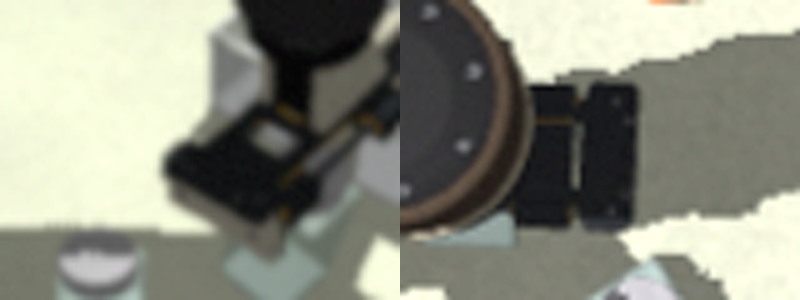

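```bash
python3 - <<'E'
from h import *
c=cap('top')
print('tilted',proj(c,[[.498,-.023,.015],[.498,-.08,.015]]).round(1).tolist(),'upright',proj(c,[[.5205,-.023,0],[.5205,-.08,0]]).round(1).tolist())
print(c['frame'][200:214,195:214].astype(int)[:,::6].tolist())
E
```

```text
tilted [[194.4, 209.9], [213.5, 210.0]] upright [[195.0, 202.5], [213.8, 202.6]]
[[[48, 41, 36], [38, 32, 25], [39, 35, 30], [16, 15, 17]], [[65, 55, 46], [24, 19, 16], [50, 48, 41], [23, 21, 19]], [[58, 49, 41], [23, 18, 15], [45, 43, 38], [15, 16, 18]], [[45, 38, 32], [27, 23, 19], [45, 50, 49], [18, 19, 20]], [[26, 21, 18], [40, 37, 32], [80, 88, 85], [15, 15, 18]], [[24, 20, 16], [56, 54, 47], [94, 103, 100], [41, 42, 40]], [[77, 72, 61], [72, 77, 72], [93, 102, 99], [70, 73, 67]], [[113, 109, 95], [91, 101, 98], [93, 103, 98], [71, 73, 68]], [[77, 81, 76], [84, 93, 89], [88, 98, 93], [70, 73, 68]], [[78, 80, 72], [77, 80, 75], [77, 82, 77], [75, 76, 69]], [[77, 78, 70], [77, 78, 70], [79, 80, 72], [80, 80, 72]], [[76, 77, 69], [77, 78, 70], [78, 80, 71], [79, 80, 72]], [[77, 78, 70], [77, 77, 70], [80, 81, 73], [80, 80, 73]], [[77, 78, 69], [76, 76, 68], [81, 81, 73], [79, 80, 72]]]
```

drive_tool([
  {"tx": 0.01,"ty": -0.0004,"tz": 0,"turn": 0,"hand": 1},
  {"tx": 0.0205,"ty": -0.0008,"tz": -0.0003,"turn": 0,"hand": 1},
  {"tx": 0.0305,"ty": -0.0013,"tz": -0.0015,"turn": 0,"hand": 1},
  {"tx": 0.0407,"ty": -0.0017,"tz": -0.0032,"turn": 0,"hand": 1},
  {"tx": 0.0505,"ty": -0.002,"tz": -0.0057,"turn": 0,"hand": 1},
  {"tx": 0.0603,"ty": -0.0025,"tz": -0.0087,"turn": 0,"hand": 1},
  {"tx": 0.07,"ty": -0.003,"tz": -0.0125,"turn": 0,"hand": 1},
  {"tx": 0.079,"ty": -0.0033,"tz": -0.0168,"turn": 0,"hand": 1},
], grip_force=5)

```text
time_s: 15.6
tcp_pos: [0.5968, -0.0537, 0.0627]
eef_rot: [-180.0, -0.0, -2.4]
contact_force: [0.6, 1.1, 1.4]
gripper_width: 0.0581
gripper_force: 5.0
```

```bash
python3 - <<'E'
from h import *
c=cap('top');b=cap('scene')
f=lambda i,x,y,w,h:cv2.convertScaleAbs(cv2.resize(i[y:y+h,x:x+w,::-1],(400,300),interpolation=cv2.INTER_CUBIC),alpha=1.6)
cv2.imwrite('pics/c5.png',np.hstack([f(b['frame'],230,130,80,60),f(c['frame'],170,160,80,60)]))
s=r.get_state();print(s['contact_force'],s['tcp_pos'])
F=c['frame'].astype(int); print([(row,(F[row,199:210,2]-F[row,199:210,0]).mean().round(1)) for row in range(190,216,2)])
E
```

```text
[0.80980919 1.44317781 0.99149531] [ 0.59709721 -0.0537113   0.06253634]
[(190, np.float64(4.9)), (192, np.float64(7.1)), (194, np.float64(7.3)), (196, np.float64(7.0)), (198, np.float64(6.7)), (200, np.float64(6.9)), (202, np.float64(7.1)), (204, np.float64(-1.1)), (206, np.float64(-8.5)), (208, np.float64(-9.5)), (210, np.float64(-11.1)), (212, np.float64(-11.0)), (214, np.float64(-10.8))]
```

View pics/c5.png

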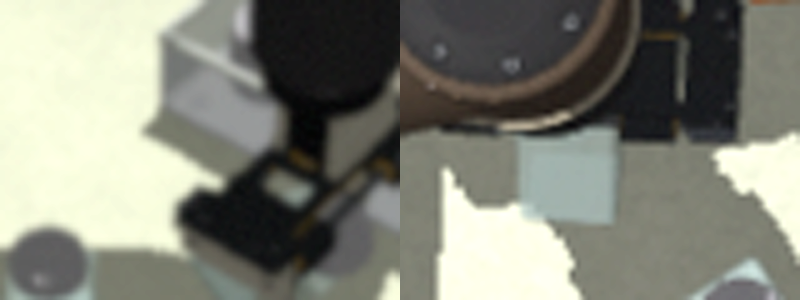

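drive_tool([
  {"tx": 0.009,"ty": -0.0004,"tz": -0.005,"turn": 0,"hand": 1},
  {"tx": 0.0177,"ty": -0.0007,"tz": -0.0103,"turn": 0,"hand": 1},
  {"tx": 0.026,"ty": -0.0011,"tz": -0.0165,"turn": 0,"hand": 1},
  {"tx": 0.0337,"ty": -0.0014,"tz": -0.023,"turn": 0,"hand": 1},
  {"tx": 0.041,"ty": -0.0017,"tz": -0.03,"turn": 0,"hand": 1},
  {"tx": 0.0478,"ty": -0.002,"tz": -0.0375,"turn": 0,"hand": 1},
  {"tx": 0.054,"ty": -0.0023,"tz": -0.0455,"turn": 0,"hand": 1},
  {"tx": 0.0602,"ty": -0.0025,"tz": -0.054,"turn": 0,"hand": 1},
  {"tx": 0.0655,"ty": -0.0027,"tz": -0.0625,"turn": 0,"hand": 1},
  {"tx": 0.07,"ty": -0.003,"tz": -0.0717,"turn": 0,"hand": 1},
])

```text
time_s: 16.7
tcp_pos: [0.6381, -0.0556, 0.0193]
eef_rot: [180.0, 0.0, -2.4]
contact_force: [1.6, 1.2, 0.1]
gripper_width: 0.058
gripper_force: 5.0
```

drive_tool([
  {"tx": 0.003,"ty": 0,"tz": -0.005,"turn": 0,"hand": 1},
  {"tx": 0.006,"ty": 0,"tz": -0.01,"turn": 0,"hand": 1},
  {"tx": 0.0077,"ty": 0,"tz": -0.0155,"turn": 0,"hand": 1},
  {"tx": 0.0077,"ty": 0,"tz": -0.0165,"turn": 0,"hand": 1},
  {"tx": 0.0077,"ty": 0,"tz": -0.0165,"turn": 0,"hand": 1},
])

```text
time_s: 17.2
tcp_pos: [0.6421, -0.0556, 0.0096]
eef_rot: [180.0, 0.0, -2.4]
contact_force: [-0.0, -1.5, -3.6]
gripper_width: 0.0581
gripper_force: 5.0
```

drive_tool([
  {"tx": 0,"ty": 0,"tz": -0.002,"turn": 0,"hand": 1},
  {"tx": 0,"ty": 0,"tz": -0.004,"turn": 0,"hand": 1},
  {"tx": 0,"ty": 0,"tz": -0.004,"turn": 0,"hand": 1},
])

```text
time_s: 17.5
tcp_pos: [0.6427, -0.0556, 0.0076]
eef_rot: [-180.0, -0.0, -2.4]
contact_force: [0.0, -0.9, -1.4]
gripper_width: 0.0578
gripper_force: 5.0
```

```bash
python3 - <<'E'
from h import *
c=cap('top');b=cap('scene')
f=lambda i,x,y,w,h:cv2.convertScaleAbs(cv2.resize(i[y:y+h,x:x+w,::-1],(400,300),interpolation=cv2.INTER_CUBIC),alpha=1.6)
cv2.imwrite('pics/c6.png',np.hstack([f(b['frame'],240,130,80,60),f(c['frame'],170,150,80,60)]))
s=r.get_state();print(s['contact_force'],s['tcp_pos'])
E
```

```text
[ 0.66658811  0.35384214 -1.12745836] [ 0.6426208  -0.05553368  0.00759454]
```

View pics/c6.png

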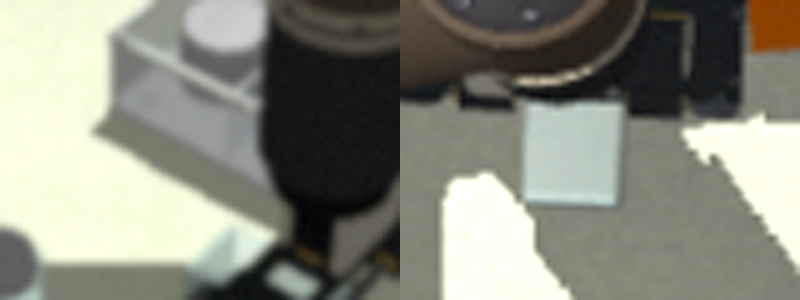

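drive_tool([
  {"tx": 0,"ty": 0,"tz": -0.002,"turn": 0,"hand": 1},
  {"tx": 0,"ty": 0,"tz": -0.003,"turn": 0,"hand": 1},
  {"tx": 0,"ty": 0,"tz": -0.003,"turn": 0,"hand": 1},
])

```text
time_s: 17.9
tcp_pos: [0.6429, -0.0555, 0.0064]
eef_rot: [180.0, -0.1, -2.3]
contact_force: [-0.3, -0.6, 4.9]
gripper_width: 0.0579
gripper_force: 5.0
```

drive_tool([
  {"tx": 0,"ty": 0,"tz": 0.002,"turn": 0,"hand": 0.32},
  {"tx": 0,"ty": 0,"tz": 0.002,"turn": 0,"hand": 0.2},
  {"tx": 0,"ty": 0,"tz": 0.002,"turn": 0,"hand": 0.1},
  {"tx": 0,"ty": 0,"tz": 0.002,"turn": 0,"hand": 0.1},
  {"tx": 0,"ty": 0,"tz": 0.05,"turn": 0,"hand": 0.1},
  {"tx": 0,"ty": 0,"tz": 0.12,"turn": 0,"hand": 0.1},
  {"tx": 0,"ty": 0.05,"tz": 0.2,"turn": 0,"hand": 0.1},
  {"tx": 0,"ty": 0.13,"tz": 0.28,"turn": 0,"hand": 0.1},
  {"tx": 0,"ty": 0.21,"tz": 0.33,"turn": 0,"hand": 0.1},
  {"tx": 0,"ty": 0.29,"tz": 0.33,"turn": 0,"hand": 0.1},
])

```text
time_s: 18.9
tcp_pos: [0.6438, 0.0953, 0.2018]
eef_rot: [-179.9, -0.3, -2.4]
contact_force: [0.8, 1.2, -0.0]
gripper_width: 0.079
gripper_force: 0.0
```

```bash
python3 - <<'E'
from fit import *
c=cap('top','t7.png');b=cap('scene')
f=lambda i,x,y,w,h:cv2.convertScaleAbs(cv2.resize(i[y:y+h,x:x+w,::-1],(400,300),interpolation=cv2.INTER_CUBIC),alpha=1.6)
cv2.imwrite('pics/c7.png',np.hstack([f(b['frame'],230,130,120,90),f(c['frame'],170,130,100,75)]))
for n in ['scene','top']:
    for d in r.trace('jar',n): print(n,round(d['score'],2),d['extent'])
# lying jar shape along +x
L=np.vstack([box(.103,.058,0,.058)+[-.011,0,0]]+[np.c_[np.full(32,x),.026*np.cos(t),.029+.026*np.sin(t)] for x in(.042,.0625)])
q=fit(L,masks('jar',[.617,-.055,.03]),(.617,-.055,[-.15,0.0])); print(q.x,q.fun)
s=r.get_state();print(s['tcp_pos'],s['contact_force'],s['time_s'])
E
```

```text
scene 0.94 [171.5, 162.7, 203.2, 203.7]
scene 0.76 [246.2, 242.7, 266.9, 285.9]
scene 0.67 [277.8, 173.4, 315.2, 207.2]
scene 0.55 [180.2, 258.1, 208.3, 300.0]
top 0.9 [262.0, 258.2, 285.4, 286.4]
top 0.83 [338.0, 171.4, 374.9, 196.9]
top 0.81 [295.9, 132.2, 329.0, 163.7]
top 0.79 [194.8, 147.1, 214.0, 191.8]
[ 0.61508226 -0.05507899 -0.04550406] 0.1717166304588318
[0.64219672 0.09332269 0.19698355] [ 0.44489342 -0.87048192  0.37460653] 19.3
```

View pics/c7.png

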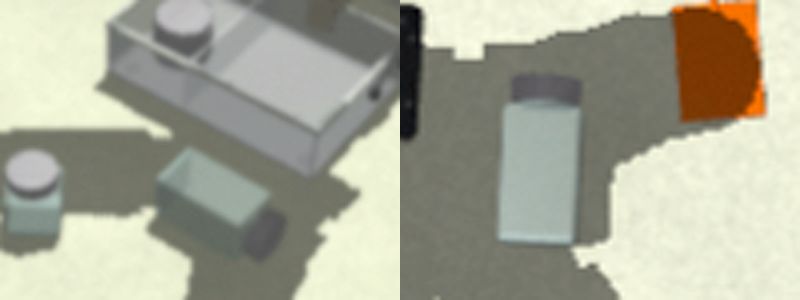

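The jar lies flat at (0.615, -0.055) with the lid towards +X. In the top crop it is the upright-looking rectangle at (540,170).

drive_tool([
  {"tx": -0.015,"ty": -0.08,"tz": 0,"turn": 0,"hand": 0.05},
  {"tx": -0.03,"ty": -0.16,"tz": 0,"turn": 0,"hand": 0.05},
  {"tx": -0.045,"ty": -0.247,"tz": 0,"turn": 0,"hand": 0.05},
  {"tx": -0.045,"ty": -0.247,"tz": 0,"turn": 0,"hand": 0.05},
  {"tx": -0.045,"ty": -0.247,"tz": -0.05,"turn": 0,"hand": 0.05},
  {"tx": -0.045,"ty": -0.247,"tz": -0.13,"turn": 0,"hand": 0.05},
  {"tx": -0.045,"ty": -0.247,"tz": -0.2,"turn": 0,"hand": 0.05},
  {"tx": -0.045,"ty": -0.247,"tz": -0.26,"turn": 0,"hand": 0.05},
  {"tx": -0.045,"ty": -0.247,"tz": -0.295,"turn": 0,"hand": 0.05},
  {"tx": -0.045,"ty": -0.247,"tz": -0.3117,"turn": 0,"hand": 0.05},
])

```text
time_s: 20.3
tcp_pos: [0.6138, -0.0548, 0.0079]
eef_rot: [179.9, 0.2, -2.5]
contact_force: [0.2, 0.3, 0.0]
gripper_width: 0.083
gripper_force: 0.0
```

drive_tool([
  {"tx": 0,"ty": 0,"tz": 0,"turn": 0,"hand": 0.15},
  {"tx": 0,"ty": 0,"tz": 0,"turn": 0,"hand": 0.25},
  {"tx": 0,"ty": 0,"tz": 0,"turn": 0,"hand": 0.32},
  {"tx": 0,"ty": 0,"tz": 0,"turn": 0,"hand": 0.5},
  {"tx": 0,"ty": 0,"tz": 0,"turn": 0,"hand": 1},
  {"tx": 0,"ty": 0,"tz": 0,"turn": 0,"hand": 1},
  {"tx": 0,"ty": 0,"tz": 0,"turn": 0,"hand": 1},
], grip_force=30)

```text
time_s: 21.0
tcp_pos: [0.6165, -0.0537, 0.0122]
eef_rot: [-180.0, -0.1, -2.3]
contact_force: [-1.0, -0.2, 6.3]
gripper_width: 0.0583
gripper_force: 30.0
```

drive_tool([
  {"tx": 0,"ty": 0,"tz": 0.02,"turn": 0,"hand": 1},
  {"tx": 0,"ty": 0,"tz": 0.06,"turn": 0,"hand": 1},
  {"tx": 0,"ty": 0,"tz": 0.11,"turn": 0,"hand": 1},
  {"tx": 0,"ty": 0,"tz": 0.16,"turn": -0.06,"hand": 1},
  {"tx": 0,"ty": 0,"tz": 0.2,"turn": -0.13,"hand": 1},
  {"tx": 0,"ty": 0,"tz": 0.23,"turn": -0.2,"hand": 1},
  {"tx": 0,"ty": 0,"tz": 0.24,"turn": -0.28,"hand": 1},
  {"tx": 0,"ty": 0,"tz": 0.24,"turn": -0.36,"hand": 1},
  {"tx": 0,"ty": 0,"tz": 0.24,"turn": -0.44,"hand": 1},
  {"tx": 0,"ty": 0,"tz": 0.24,"turn": -0.52,"hand": 1},
])

```text
time_s: 22.0
tcp_pos: [0.6149, -0.0536, 0.1552]
eef_rot: [180.0, 0.0, -49.5]
contact_force: [-0.1, -0.6, -2.9]
gripper_width: 0.0577
gripper_force: 30.0
```

drive_tool([
  {"tx": -0.005,"ty": 0.02,"tz": 0,"turn": -0.08,"hand": 1},
  {"tx": -0.015,"ty": 0.05,"tz": 0,"turn": -0.16,"hand": 1},
  {"tx": -0.03,"ty": 0.09,"tz": 0,"turn": -0.24,"hand": 1},
  {"tx": -0.045,"ty": 0.14,"tz": 0,"turn": -0.32,"hand": 1},
  {"tx": -0.055,"ty": 0.19,"tz": 0,"turn": -0.4,"hand": 1},
  {"tx": -0.07,"ty": 0.24,"tz": 0,"turn": -0.45,"hand": 1},
  {"tx": -0.08,"ty": 0.28,"tz": 0,"turn": -0.474,"hand": 1},
  {"tx": -0.09,"ty": 0.31,"tz": 0,"turn": -0.474,"hand": 1},
  {"tx": -0.0915,"ty": 0.325,"tz": 0,"turn": -0.474,"hand": 1},
  {"tx": -0.0915,"ty": 0.3267,"tz": 0,"turn": -0.474,"hand": 1},
])

```text
time_s: 23.0
tcp_pos: [0.5603, 0.1431, 0.1551]
eef_rot: [180.0, 0.0, -91.7]
contact_force: [-0.0, 0.0, -1.9]
gripper_width: 0.0577
gripper_force: 30.0
```

```bash
python3 - <<'E'
from fit import *
c=cap('top'); s=r.get_state(); print(s['time_s'],s['tcp_pos'],s['eef_rot'],s['contact_force'],s['joints'].round(1))
print('TCP px at rim', proj(c,[[s['tcp_pos'][0],s['tcp_pos'][1],.15]]))
for d in r.trace('jar','top'): print(round(d['score'],2),d['extent'])
for d in r.trace('caddy','top'): print('caddy',round(d['score'],2),d['extent'])
# rim fit: tub corners predicted
cy,yw=np.array([.525,.149]),np.radians(-1.8); R=np.array([[np.cos(yw),-np.sin(yw)],[np.sin(yw),np.cos(yw)]])
K=np.array([[x,y] for x in(-.135,.135) for y in(-.091,.091)])@R.T+cy
print(proj(c,np.c_[K,np.full(4,.074)]).round(1).tolist())
E
```

```text
23.05 [0.56049052 0.14252898 0.1549514 ] [ 1.79993684e+02  3.42774006e-03 -9.17720197e+01] [ 0.84501338 -0.24361696 -3.49086026] [ 33.6  14.8 -17.5  -0.  -57.7 -35.4]
TCP px at rim [[127.90280059 185.48907523]]
0.92 [296.5, 132.9, 324.2, 162.6]
0.77 [131.3, 174.8, 150.1, 198.9]
0.69 [263.2, 258.0, 284.5, 284.0]
0.65 [339.0, 169.9, 377.3, 195.9]
caddy 0.86 [24.2, 144.4, 171.2, 247.2]
[[161.7, 248.7], [96.7, 246.4], [166.5, 154.0], [102.6, 151.4]]
```

drive_tool([
  {"tx": 0,"ty": 0,"tz": -0.03,"turn": 0,"hand": 1},
  {"tx": 0,"ty": 0,"tz": -0.07,"turn": 0,"hand": 1},
  {"tx": 0,"ty": 0,"tz": -0.11,"turn": 0,"hand": 1},
  {"tx": 0,"ty": 0,"tz": -0.14,"turn": 0,"hand": 1},
  {"tx": 0,"ty": 0,"tz": -0.17,"turn": 0,"hand": 1},
  {"tx": 0,"ty": 0,"tz": -0.19,"turn": 0,"hand": 1},
  {"tx": 0,"ty": 0,"tz": -0.207,"turn": 0,"hand": 1},
  {"tx": 0,"ty": 0,"tz": -0.217,"turn": 0,"hand": 1},
  {"tx": 0,"ty": 0,"tz": -0.224,"turn": 0,"hand": 1},
  {"tx": 0,"ty": 0,"tz": -0.226,"turn": 0,"hand": 1},
])

```text
time_s: 24.15
tcp_pos: [0.5608, 0.1423, 0.0191]
eef_rot: [-180.0, 0.0, -91.8]
contact_force: [-1.0, 0.2, -2.7]
gripper_width: 0.0578
gripper_force: 30.0
```

drive_tool([
  {"tx": 0,"ty": 0,"tz": -0.002,"turn": 0,"hand": 1},
  {"tx": 0,"ty": 0,"tz": -0.004,"turn": 0,"hand": 1},
  {"tx": 0,"ty": 0,"tz": -0.004,"turn": 0,"hand": 1},
])

```text
time_s: 24.45
tcp_pos: [0.561, 0.1425, 0.0173]
eef_rot: [-179.9, 0.0, -91.8]
contact_force: [-0.8, 0.4, -0.7]
gripper_width: 0.0579
gripper_force: 30.0
```

drive_tool([
  {"tx": 0,"ty": 0,"tz": -0.0015,"turn": 0,"hand": 1},
  {"tx": 0,"ty": 0,"tz": -0.003,"turn": 0,"hand": 1},
  {"tx": 0,"ty": 0,"tz": -0.003,"turn": 0,"hand": 1},
])

```text
time_s: 24.75
tcp_pos: [0.561, 0.1426, 0.0172]
eef_rot: [-179.9, 0.0, -91.8]
contact_force: [-7.1, 0.7, 16.7]
gripper_width: 0.0577
gripper_force: 30.0
```

drive_tool([
  {"tx": 0,"ty": 0,"tz": 0.003,"turn": 0,"hand": 1},
  {"tx": 0,"ty": 0,"tz": 0.003,"turn": 0,"hand": 0.33},
  {"tx": 0,"ty": 0,"tz": 0.003,"turn": 0,"hand": 0.25},
  {"tx": 0,"ty": 0,"tz": 0.003,"turn": 0,"hand": 0.22},
  {"tx": 0,"ty": 0,"tz": 0.003,"turn": 0,"hand": 0.22},
  {"tx": 0,"ty": 0,"tz": 0.03,"turn": 0,"hand": 0.22},
  {"tx": 0,"ty": 0,"tz": 0.08,"turn": 0,"hand": 0.22},
  {"tx": 0,"ty": 0,"tz": 0.15,"turn": 0,"hand": 0.22},
  {"tx": 0,"ty": 0,"tz": 0.23,"turn": 0,"hand": 0.22},
  {"tx": 0,"ty": 0,"tz": 0.31,"turn": 0,"hand": 0.22},
])

```text
time_s: 25.75
tcp_pos: [0.5603, 0.142, 0.2025]
eef_rot: [180.0, -0.0, -91.8]
contact_force: [1.4, 0.6, 0.2]
gripper_width: 0.0684
gripper_force: 0.0
```

drive_tool([
  {"tx": -0.03,"ty": 0.03,"tz": 0.06,"turn": 0.09,"hand": 0},
  {"tx": -0.05,"ty": 0.08,"tz": 0.083,"turn": 0.18,"hand": 0},
  {"tx": -0.05,"ty": 0.13,"tz": 0.083,"turn": 0.27,"hand": 0},
  {"tx": -0.05,"ty": 0.18,"tz": 0.083,"turn": 0.36,"hand": 0},
  {"tx": -0.05,"ty": 0.23,"tz": 0.083,"turn": 0.45,"hand": 0},
  {"tx": -0.05,"ty": 0.27,"tz": 0.083,"turn": 0.54,"hand": 0},
  {"tx": -0.05,"ty": 0.298,"tz": 0.083,"turn": 0.63,"hand": 0},
  {"tx": -0.05,"ty": 0.298,"tz": 0.083,"turn": 0.72,"hand": 0},
  {"tx": -0.05,"ty": 0.298,"tz": 0.083,"turn": 0.81,"hand": 0},
  {"tx": -0.05,"ty": 0.298,"tz": 0.083,"turn": 0.9,"hand": 0},
])

```text
time_s: 26.75
tcp_pos: [0.5305, 0.3212, 0.2503]
eef_rot: [180.0, 0.0, -10.5]
contact_force: [-0.6, -0.6, -0.7]
gripper_width: 0.0876
gripper_force: 0.0
```

```bash
python3 - <<'E'
from fit import *
L=np.vstack([box(.103,.058,.005,.063)+[-.011,0,0]]+[np.c_[np.full(32,x),.026*np.cos(t),.034+.026*np.sin(t)] for x in(.042,.0625)])
ms=masks('jar',[.561,.1425,.035])
for c,m in ms: ys,xs=np.where(m>0); print(xs.min(),xs.max(),ys.min(),ys.max())
q=fit(L,ms,(.561,.1425,[-1.6])); print(q.x,q.fun)
for c,m in ms: print(proj(c,[.561,.1425,.035]))
s=r.get_state(); print(s['time_s'],s['tcp_pos'],s['eef_rot'],s['gripper_width'])
E
```

```text
300 327 135 161
116 160 178 198
[ 0.55994878  0.14041536 -1.59330725] 0.41165804862976074
[[312.83492528 151.54528172]]
[[137.63202825 187.98380979]]
26.95 [0.53059538 0.32099244 0.25054035] [ 1.79985571e+02  1.10121216e-02 -1.10667055e+01] 0.08786727527406345
```

drive_tool([
  {"tx": 0,"ty": 0,"tz": 0,"turn": 0.05,"hand": 0},
  {"tx": 0,"ty": 0,"tz": 0,"turn": 0.101,"hand": 0},
  {"tx": 0,"ty": 0,"tz": -0.05,"turn": 0.101,"hand": 0},
  {"tx": 0,"ty": 0,"tz": -0.11,"turn": 0.101,"hand": 0},
  {"tx": 0,"ty": 0,"tz": -0.15,"turn": 0.101,"hand": 0.1},
  {"tx": 0,"ty": 0,"tz": -0.162,"turn": 0.101,"hand": 0.3},
  {"tx": 0,"ty": 0,"tz": -0.162,"turn": 0.101,"hand": 0.5},
  {"tx": 0,"ty": 0,"tz": -0.162,"turn": 0.101,"hand": 0.7},
  {"tx": 0,"ty": 0,"tz": -0.162,"turn": 0.101,"hand": 0.8},
  {"tx": 0,"ty": 0,"tz": -0.162,"turn": 0.101,"hand": 0.9},
], grip_force=15)

```text
time_s: 27.95
tcp_pos: [0.5312, 0.3215, 0.1549]
eef_rot: [-179.9, -0.1, -1.8]
contact_force: [-0.8, 0.6, -0.0]
gripper_width: 0.0457
gripper_force: 0.0
```

drive_tool([
  {"tx": 0,"ty": 0,"tz": 0,"turn": 0,"hand": 1},
  {"tx": 0,"ty": 0,"tz": 0,"turn": 0,"hand": 1},
  {"tx": 0,"ty": 0,"tz": 0,"turn": 0,"hand": 1},
  {"tx": 0,"ty": 0,"tz": 0,"turn": 0,"hand": 1},
], grip_force=15)

```text
time_s: 28.35
tcp_pos: [0.5306, 0.3211, 0.1536]
eef_rot: [-180.0, -0.0, -1.7]
contact_force: [-0.9, 0.4, 0.2]
gripper_width: 0.0127
gripper_force: 0.0
```

drive_tool([
  {"tx": 0,"ty": 0,"tz": 0,"turn": 0,"hand": 1},
  {"tx": 0,"ty": 0,"tz": 0,"turn": 0,"hand": 1},
  {"tx": -0.0006,"ty": -0.0197,"tz": 0.0143,"turn": 0,"hand": 1},
  {"tx": -0.001,"ty": -0.0355,"tz": 0.0233,"turn": 0,"hand": 1},
  {"tx": -0.0016,"ty": -0.0523,"tz": 0.0308,"turn": 0,"hand": 1},
  {"tx": -0.002,"ty": -0.0697,"tz": 0.0365,"turn": 0,"hand": 1},
  {"tx": -0.0026,"ty": -0.0877,"tz": 0.0403,"turn": 0,"hand": 1},
  {"tx": -0.0032,"ty": -0.1058,"tz": 0.0425,"turn": 0,"hand": 1},
  {"tx": -0.0037,"ty": -0.1242,"tz": 0.0428,"turn": 0,"hand": 1},
  {"tx": -0.0042,"ty": -0.1423,"tz": 0.0413,"turn": 0,"hand": 1},
], grip_force=20)

```text
time_s: 29.35
tcp_pos: [0.5278, 0.2343, 0.1781]
eef_rot: [180.0, 0.0, -1.8]
contact_force: [-1.7, 0.4, -2.2]
gripper_width: 0.011
gripper_force: 20.0
```

drive_tool([
  {"tx": -0.0005,"ty": -0.0182,"tz": -0.0033,"turn": 0,"hand": 1},
  {"tx": -0.001,"ty": -0.0357,"tz": -0.0085,"turn": 0,"hand": 1},
  {"tx": -0.0016,"ty": -0.0527,"tz": -0.0155,"turn": 0,"hand": 1},
  {"tx": -0.002,"ty": -0.0688,"tz": -0.0238,"turn": 0,"hand": 1},
  {"tx": -0.0025,"ty": -0.0842,"tz": -0.034,"turn": 0,"hand": 1},
  {"tx": -0.003,"ty": -0.0983,"tz": -0.0457,"turn": 0,"hand": 1},
  {"tx": -0.0033,"ty": -0.1113,"tz": -0.0585,"turn": 0,"hand": 1},
  {"tx": -0.0037,"ty": -0.123,"tz": -0.0727,"turn": 0,"hand": 1},
])

```text
time_s: 30.15
tcp_pos: [0.5254, 0.1612, 0.1336]
eef_rot: [180.0, 0.1, -1.7]
contact_force: [-3.9, 3.0, -4.9]
gripper_width: 0.0111
gripper_force: 20.0
```

drive_tool([
  {"tx": 0,"ty": -0.005,"tz": -0.0077,"turn": 0,"hand": 1},
  {"tx": 0,"ty": -0.01,"tz": -0.0153,"turn": 0,"hand": 1},
  {"tx": 0,"ty": -0.0145,"tz": -0.0235,"turn": 0,"hand": 1},
  {"tx": 0,"ty": -0.0185,"tz": -0.032,"turn": 0,"hand": 1},
  {"tx": 0,"ty": -0.0185,"tz": -0.033,"turn": 0,"hand": 1},
  {"tx": 0,"ty": -0.0185,"tz": -0.033,"turn": 0,"hand": 1},
])

```text
time_s: 30.75
tcp_pos: [0.5256, 0.1509, 0.1154]
eef_rot: [180.0, 0.0, -1.7]
contact_force: [-8.3, 0.6, 5.0]
gripper_width: 0.011
gripper_force: 20.0
```

drive_tool([
  {"tx": 0,"ty": 0,"tz": -0.0015,"turn": 0,"hand": 1},
  {"tx": 0,"ty": 0,"tz": -0.0015,"turn": 0,"hand": 0.8},
  {"tx": 0,"ty": 0,"tz": -0.0015,"turn": 0,"hand": 0.5},
  {"tx": 0,"ty": 0,"tz": 0,"turn": 0,"hand": 0.3},
  {"tx": 0,"ty": 0,"tz": 0,"turn": 0,"hand": 0.3},
  {"tx": 0,"ty": 0,"tz": 0.03,"turn": 0,"hand": 0.3},
  {"tx": 0,"ty": 0,"tz": 0.1,"turn": 0,"hand": 0.3},
  {"tx": 0,"ty": 0,"tz": 0.17,"turn": 0,"hand": 0.3},
  {"tx": 0,"ty": 0,"tz": 0.25,"turn": 0,"hand": 0.3},
  {"tx": 0,"ty": 0,"tz": 0.25,"turn": 0,"hand": 0.3},
])

```text
time_s: 31.75
tcp_pos: [0.5294, 0.152, 0.2723]
eef_rot: [-179.7, -0.6, -1.7]
contact_force: [-0.2, -0.1, -0.0]
gripper_width: 0.0612
gripper_force: 0.0
```

```bash
python3 - <<'E'
from fit import *
for n in ['scene','top']:
    cap(n)
    for l in ['caddy','short_mid','warmer_mid','spatula_grip','jar']:
        for d in r.trace(l,n): print(n,l,round(d['score'],2),d['extent'])
s=r.get_state(); print(s['time_s'],s['tcp_pos'],s['contact_force'])
E
```

```text
scene caddy 0.82 [260.3, 109.2, 357.1, 181.1]
scene short_mid 0.77 [230.3, 174.4, 250.3, 201.5]
scene warmer_mid 0.73 [116.7, 213.8, 184.1, 276.7]
scene spatula_grip 0.9 [277.5, 226.2, 338.9, 254.6]
scene jar 0.95 [243.8, 245.7, 266.1, 283.4]
scene jar 0.83 [181.2, 258.1, 206.7, 298.0]
scene jar 0.83 [174.3, 166.4, 199.8, 202.6]
top short_mid 0.63 [223.3, 215.2, 250.2, 235.3]
top warmer_mid 0.86 [317.0, 215.9, 382.2, 283.5]
top warmer_mid 0.24 [91.1, 147.4, 169.4, 246.7]
top spatula_grip 0.81 [239.9, 96.9, 264.5, 162.4]
top jar 0.96 [341.3, 169.8, 374.2, 197.9]
top jar 0.86 [261.2, 258.2, 284.8, 285.0]
top jar 0.71 [296.5, 135.5, 327.3, 162.9]
32.35 [0.52584383 0.15072856 0.26446293] [-0.19648342  0.33323809  0.80491246]
```

The caddy's outline is back to how it started, and the other objects are unmoved within measurement error. I'm handing the job in.

```bash
python3 -c "
from plant import r
print(r.close_job())"
```

```text
the job is handed in; nothing more can be done
None
```

I handed the job in at about 32 s: the jar lies flat in the empty bay, the tray is lowered home over it, and the short jar, warmer and spatula look unmoved; the tin is hidden under the closed tray, and no verdict was returned.

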